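# Find the plate that just fits the sloping gap

## Task

Find out which of the three gauge plates just fits the gap of the sloping gauge: begin with the thinnest and go on to the next thicker until one goes in about a third of its length and stops on the step inside (one too thin slides right down to the floor of the gap, one too thick will not enter). Leave the plate that just fits resting in the gap on that step and let go of it. The other two must end standing upright in their own blocks, and the things round about stay where they are.

Things in the scene. Friction and masses are not known exactly. Their poses are not given: they have to be found in the camera images.
- gauge: Gap gauge, fixed to the bench: dark wood base 150 x 90 mm, steel bed 40 mm wide sloping up towards the robot, over it a blue jaw, locked, 40 mm wide, brass knob behind. Origin on the bench under the bed's foot. In its frame the flat bed's face rises along u = (-0.5, 0, 0.866), 30 degrees from vertical; its normal n = (0.866, 0, 0.5) points from the bed to the jaw. y runs across the bed.
- gauge_mouth (a point): Point on the bed's face, middle of its width, beside the jaw's mouth; in the gauge's frame (-0.030, 0, 0.107). Plates enter here along -u, lying on the bed; the bed reaches 20 mm further up. Bed and jaw have 4 mm lead-ins. The gap (along n) varies from start to start, unknown: 3.5 mm wider than one plate, and from the step inwards 7 mm narrower (step on the jaw).
- gauge_step (a point): Point on the bed's face opposite the step, 35 mm below the mouth along -u; in the gauge's frame (-0.0125, 0, 0.0767). The gap's floor is 25 mm further in. A released plate slides down by its weight: one too thin to the floor (60 mm in), the one that just fits to this step (35 mm in); one too thick stops at the mouth.
- gauge_seat (a point): Point fixed to the gauge where the centre of the plate that just fits comes to lie, to about 4 mm; in the gauge's frame (-0.0351, 0, 0.1329).
- plate_thin_centre (a point): Centre of the thin plate: pale wood, 10 mm thick (x) x 50 mm wide (y) x 120 mm long (z), a yellow band at its upper end, stands upright in its block with its foot 8 mm above the bench, 40 g or so.
- holder_thin_floor (a point): The wooden block in which the thin plate stands, fixed to the bench: about 43 x 70 x 46 mm, with an upright slot 13 mm (x) by 54 mm (y), flared to 33 mm (x) over its upper 16 mm; this point is the middle of the slot's floor, 8 mm above the bench. Axes as the block's.
- plate_middle_centre (a point): Centre of the middle plate: pale wood, 17 mm thick (x) x 50 mm wide (y) x 120 mm long (z), a green band at its upper end, stands upright in its block with its foot 8 mm above the bench, 68 g or so.
- holder_middle_floor (a point): The wooden block in which the middle plate stands, fixed to the bench: about 50 x 70 x 46 mm, with an upright slot 20 mm (x) by 54 mm (y), flared to 40 mm (x) over its upper 16 mm; this point is the middle of the slot's floor, 8 mm above the bench. Axes as the block's.
- plate_thick_centre (a point): Centre of the thick plate: pale wood, 24 mm thick (x) x 50 mm wide (y) x 120 mm long (z), a red band at its upper end, stands upright in its block with its foot 8 mm above the bench, 96 g or so.
- holder_thick_floor (a point): The wooden block in which the thick plate stands, fixed to the bench: about 57 x 70 x 46 mm, with an upright slot 27 mm (x) by 54 mm (y), flared to 47 mm (x) over its upper 16 mm; this point is the middle of the slot's floor, 8 mm above the bench. Axes as the block's.
- whetstone: whetstone, a dark grey stone in a wooden tray, 60 x 150 x 30 mm; a bystander. Origin at the centre of its underside.
- sanding_block: cork sanding block, 56 x 100 x 28 mm; a bystander. Origin at the centre of its underside.
- oil_jar: jar with a dark lid, 60 mm across, 88 mm tall; a bystander. Origin at the centre of its underside.
- tape_measure: black tape measure, 48 x 85 x 40 mm; a bystander. Origin at the centre of its underside.

How it is judged:
By the outcome, as a careful person would: the job done as asked, in the order asked, and still so for the second after the job is handed in, with the robot touching nothing.
It also fails if it takes over 67 s, if anything falls off the work surface, if the arm or the gripper's body presses on something with over 40 N, if the wrist force passes 120 N, or if a joint passes its speed limit or range.

## Robot

A 7-joint arm with a two-finger parallel gripper is mounted at the origin on a cart in front of the work surface, level with it; the furniture and walls round the work are solid. World frame = base frame: x ahead of the robot, y to its left, z up, the work surface at z = 0. Lengths are in m, angles in rad, forces in N, time in s.
With the tool pointing down it reaches from about 0.4 to 0.85 m from the base axis. Payload 4.5 kg.
Tool frame: the origin (TCP) lies at the centre of the arm's flange, where the gripper is bolted on; the fingertips stand r.tcp_to_tips ahead of it and the grasp point (between the pads) lies 147 mm ahead of it (r.tcp_to_tips is the distance from the TCP to the fingertips, in m); x points along the fingers, y is the direction in which the jaws open and shut, and the axes are right-handed (so a half turn about x gives the same grasp; the last joint's range is limited). The gripper opens to 88 mm and grips with 3 to 60 N. Pads are 18 mm wide; open, the fingers measure 123 mm over their backs; the gripper's body (75 mm by 187 mm) begins 45 mm behind the grasp point.
Start: joints at [-1.305, 0.689, -0.195, 1.565, 0.157, 0.902, -0.215], TCP at [0.144, 0.608, 0.405] pointing down, gripper open.
Joint ranges: [-3.01, 3.01], [-0.46, 2.08], [-1.47, 1.51], [0.13, 2.56], [-1, 4.14], [0.04, 2.09], [-2.66, 2.66]. Speed limits (rad/s): [2.57, 2.57, 3.14, 3.14, 3.14, 3.14, 3.14].

## Interface

Orientations are given as a unit quaternion [x, y, z, w].
In Python, from plant import r, eyes gives the robot as it stands.
- The arm moves only by the tool carry_out, never from a script. Its argument "targets" is text: rows parted by semicolons, each of 5 numbers parted by spaces: the opening, from 0 (shut) to 1 (fully open), then the shift along the tool's x, y, z in mm, then the turn about the tool's x in rad. A call has 1 to 20 rows; each row shifts and turns the commanded pose from where the row before left it, along the tool's axes as they then stand; what a row does not reach is not made up. A row lasts 1/12 s, in which the tool goes at most 41.7 mm and 7.16 degrees, less where a joint would pass 70% of its speed; a pose out of reach is approached as far as the arm can. A call is refused whole if a number of a shift passes 41.7 or a number of a turn 0.125, either way. A call with a gripper value outside its range is refused whole. The fingers move at their own pace and stop on an object; "force" is the grip in N (left out, the last holds). Time passes only in rows, so rows that do not move let the fingers close. It gives the time, the measured TCP pose, the force and the opening at its end, in the units of the state.
- r.get_state(): the state, without advancing time (a new reading comes with each control period).
- eyes.snapshot(name): name is "scene" or "top" or "wrist"; returns (picture, depth): 480x640x3 uint8, blue, green, red; 480x640 float32, m along the optical axis (not along the pixel's ray), 0 where there is no reading.
- eyes.camera_params(name): a dict with "intrinsics" (3x3 intrinsics, pixels), "rvec" (rotation vector, rad) and "tvec" (3), from world to camera coordinates, as OpenCV has them; the wrist camera has in their place "T_tool_cam" (4x4, takes a point from camera to tool coordinates, whose origin is the TCP and whose axes are the tool frame's). Camera axes: x right, y down, z forward; pixel columns grow to the right and rows downward; lengths in m; the calibration is good to about 2 mm. A picture is of the moment at which its call begins: read the wrist's pose just before it. camera_params takes no time and is no camera call.
- r.finish_job(): hands the job in, once; it reports no verdict.
The state is a dict: "clock": time; "q": joint angles; "qd": joint speeds; "joint_torque": joint torques, N m; "tool_pos": TCP position; "eef_rot": TCP orientation; "contact_force": force on the tool from outside, world axes, zero at the start; "moment": the same for the moment, N m; "opening": opening from 0.0 (shut) to 1.0 (fully open).
Only numpy, scipy, OpenCV 4.12 (cv2) and the standard library are available. Lean on these libraries where they do the work, as an engineer would, in place of code of your own. Each camera call takes 0.05 s, during which the arm holds its last target.

## Working session

There is one attempt and no reset: what is moved stays moved. The work goes in short steps, Python scripts to look and compute and a tool call to move; the robot and the scene stay as the last step left them, time stands still between calls to the robot, and variables do not carry over. Pictures are saved under pics/ and viewed, and the job is handed in when it is done.

Besides the shell and the picture viewer there is one more tool, called in YAML: its name, and indented under it one key for each argument. carry_out: Moves the arm, as the interface text tells. Its arguments: {"type":"object","properties":{"targets":{"type":"string"},"force":{"type":"number"}},"required":["targets"]}

```bash
ls; mkdir -p pics; python3 - <<'E'
from plant import r, eyes
import cv2, numpy as np
print(r.get_state(), r.tcp_to_tips)
for n in ["scene","top","wrist"]:
    p,d=eyes.snapshot(n); cv2.imwrite(f"pics/{n}0.png",p); np.save(f"pics/{n}0.npy",d); print(n,eyes.camera_params(n))
E
```

```text
pics
{'clock': 0.0, 'q': array([-1.30520951,  0.69004697, -0.19448549,  1.56634558,  0.1573142 ,
        0.90252384, -0.21510477]), 'qd': array([-2.71966698e-04,  9.57715278e-04, -7.69680814e-04,  7.90131441e-04,
       -2.52075531e-05, -1.35861729e-03, -6.22679144e-04]), 'joint_torque': array([-1.63353525e-04, -5.27557504e+01, -1.26681849e+00, -1.53426647e+01,
       -5.26084006e-02,  6.52159564e-03,  1.80844895e-04]), 'tool_pos': array([0.14353939, 0.60795507, 0.4038693 ]), 'eef_rot': array([ 0.08105952,  0.70238608, -0.08242497,  0.70234555]), 'contact_force': array([ 1.11935859, -0.14111376, -0.51310176]), 'moment': array([-0.00208745,  0.05556753,  0.00109836]), 'opening': 1.0036166546981347} 0.166
scene {'intrinsics': array([[446.48373949,   0.        , 321.10793935],
       [  0.        , 446.48373949, 233.61894229],
       [  0.        ,   0.        ,   1.        ]]), 'rvec': array([ 2.23969758, -1.01554459,  0.39038189]), 'tvec': array([-0.19356977,  0.56376459,  0.60244044])}
top {'intrinsics': array([[491.65855609,   0.        , 322.85359777],
       [  0.        , 491.65855609, 242.0253293 ],
       [  0.        ,   0.        ,   1.        ]]), 'rvec': array([ 2.13989613, -2.19300532,  0.13337155]), 'tvec': array([0.3060558 , 0.60621534, 1.04977903])}
wrist {'intrinsics': array([[428.01316508,   0.        , 318.13596964],
       [  0.        , 428.01316508, 238.37087635],
       [  0.        ,   0.        ,   1.        ]]), 'T_tool_cam': array([[-3.73588629e-04, -3.14896548e-01,  9.49125926e-01,
         2.02087766e-02],
       [ 9.99999874e-01,  2.00040468e-04,  4.59981782e-04,
         4.39355423e-04],
       [-3.34710270e-04,  9.49125979e-01,  3.14896434e-01,
        -8.30506726e-02],
       [ 0.00000000e+00,  0.00000000e+00,  0.00000000e+00,
         1.00000000e+00]])}
```

View pics/scene0.png

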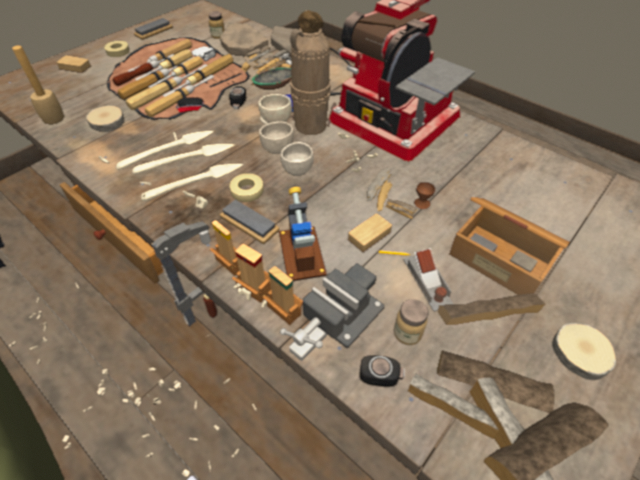

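View pics/top0.png

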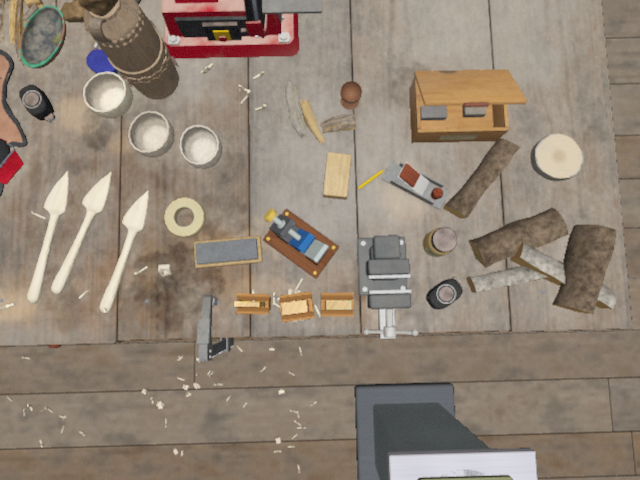

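View pics/wrist0.png

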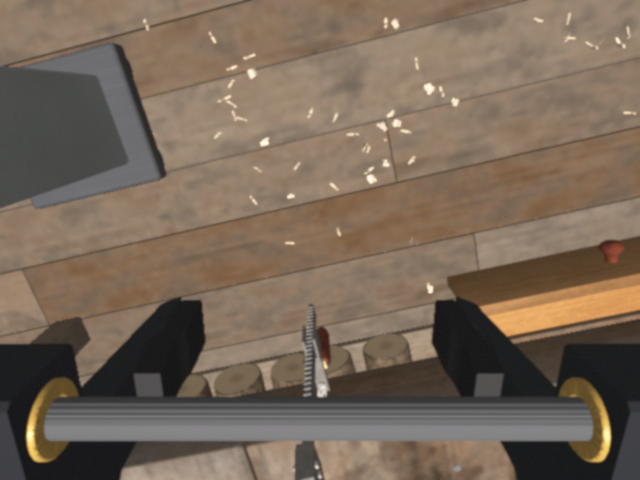

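```bash
cat > h.py <<'E'
import numpy as np, cv2
from scipy.spatial.transform import Rotation as R
def campose(cp):
    if 'rvec' in cp:
        Rm=cv2.Rodrigues(cp['rvec'])[0]; return Rm.T, -Rm.T@cp['tvec']
def wristpose(cp,s):
    T=cp['T_tool_cam']; Rt=R.from_quat(s['eef_rot']).as_matrix()
    return Rt@T[:3,:3], Rt@T[:3,3]+s['tool_pos']
def cloud(d,K,Rc,C):
    v,u=np.mgrid[:480,:640]
    P=np.stack([(u-K[0,2])/K[0,0]*d,(v-K[1,2])/K[1,1]*d,d],-1)
    return P@Rc.T+C
def proj(P,K,Rc,C):
    p=(np.asarray(P)-C)@Rc; return p[...,:2]/p[...,2:]*[K[0,0],K[1,1]]+[K[0,2],K[1,2]]
def ray(uv,K,Rc,C,z):
    uv=np.atleast_2d(uv); d=np.c_[(uv-[K[0,2],K[1,2]])/[K[0,0],K[1,1]],np.ones(len(uv))]@Rc.T
    return C+d*((z-C[2])/d[:,2])[:,None]
E
python3 - <<'E'
from h import *
from plant import eyes
cp=eyes.camera_params('top');Rc,C=campose(cp);K=cp['intrinsics']
print("cam",C)
p=cv2.imread('pics/top0.png');d=np.load('pics/top0.npy')
X=cloud(d,K,Rc,C)
c=p[195:355,190:390];cv2.imwrite('pics/topc.png',cv2.resize(c,None,fx=4,fy=3.75,interpolation=cv2.INTER_CUBIC))
z=X[195:355,190:390,2];cv2.imwrite('pics/topz.png',cv2.resize(np.clip(z*1200,0,255).astype(np.uint8),None,fx=4,fy=3.75,interpolation=0))
for uv in [(252,304),(296,308),(337,304),(300,240),(312,272),(600,100),(130,300)]: print(uv,X[uv[1],uv[0]].round(4))
p=cv2.imread('pics/scene0.png');c=p[180:330,190:350];cv2.imwrite('pics/scc.png',cv2.resize(c,None,fx=4,fy=4,interpolation=cv2.INTER_CUBIC))
E
```

```text
cam [0.49011922 0.30202008 1.10985144]
(252, 304) [0.4827 0.4352 0.1291]
(296, 308) [0.4726 0.3486 0.1258]
(337, 304) [0.4784 0.2671 0.1262]
(300, 240) [0.6096 0.3384 0.1138]
(312, 272) [0.5492 0.3168 0.0129]
(600, 100) [ 0.9395 -0.3724 -0.0012]
(130, 300) [0.4973 0.7246 0.001 ]
```

View pics/topc.png

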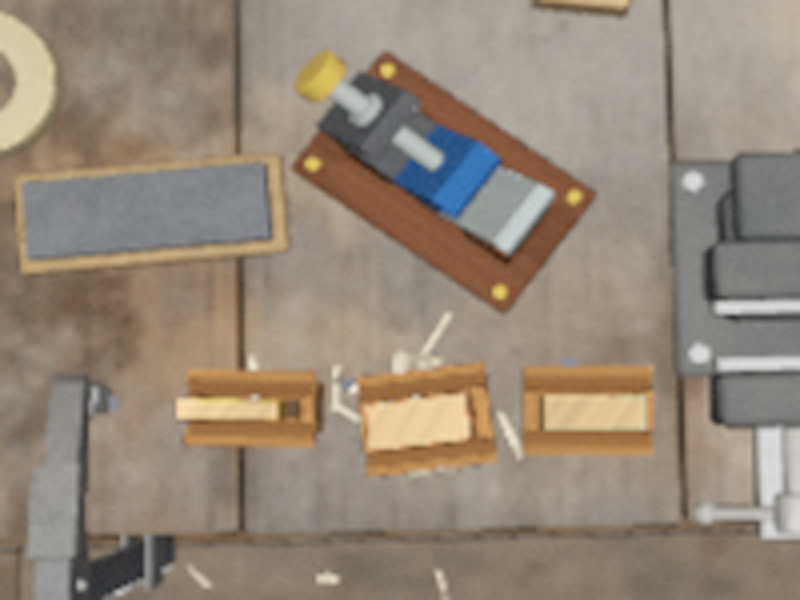

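View pics/topz.png

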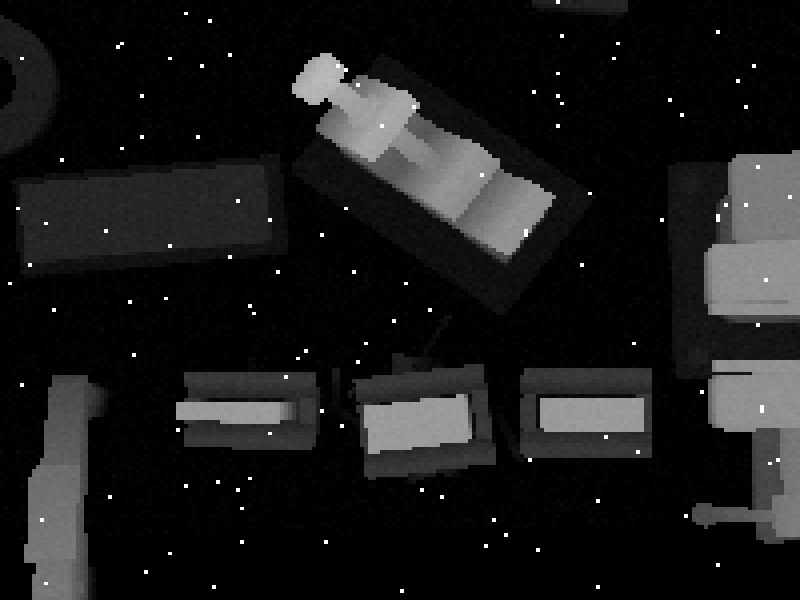

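View pics/scc.png

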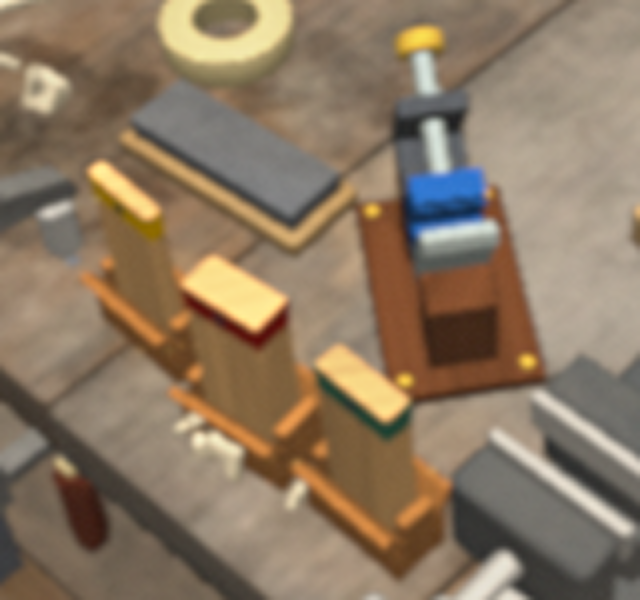

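```bash
python3 - <<'E'
from h import *
from plant import eyes
cp=eyes.camera_params('top');Rc,C=campose(cp);K=cp['intrinsics']
p=cv2.imread('pics/top0.png');d=cv2.medianBlur(np.load('pics/top0.npy'),3)
X=cloud(d,K,Rc,C)
def rect(mask,name):
    Q=X[mask]; z=np.median(Q[:,2]); 
    (c,wh,a)=cv2.minAreaRect((Q[:,:2]*1000).astype(np.float32)); print(name,len(Q),'c',np.round(c,1),'wh',np.round(wh,1),'a',round(a,2),'z',z.round(4),'mean',Q.mean(0).round(4))
vv,uu=np.mgrid[:480,:640]
for n,(a,b) in dict(thin=(228,274),thick=(275,317),mid=(318,356)).items():
    w=(uu>a)&(uu<b)&(vv>284)&(vv<325)
    rect(w&(X[...,2]>.115),n+' plate'); rect(w&(X[...,2]>.03)&(X[...,2]<.06),n+' block')
g=(uu>262)&(uu<342)&(vv>207)&(vv<280)
rect(g&(X[...,2]>.006),'gauge base')
hsv=cv2.cvtColor(p,cv2.COLOR_BGR2HSV)
bl=g&(hsv[...,0]>100)&(hsv[...,0]<125)&(hsv[...,1]>150)
rect(bl,'blue'); print(np.percentile(X[bl][:,2],[5,50,95]))
# line profile along gauge axis
th=np.deg2rad(54)
for uv in [(330,262),(326,259),(322,256),(318,252),(315,250),(312,247),(309,245),(306,243),(303,241),(300,239),(297,236),(294,234),(288,230),(282,222),(275,217)]: print(uv,X[uv[1],uv[0]].round(4),p[uv[1],uv[0]])
E
```

```text
thin plate 141 c [481.9 446.3] wh [49.3 10. ] a 88.58 z 0.1289 mean [0.4823 0.445  0.1285]
thin block 526 c [481.9 447.4] wh [70.5 42.9] a 88.59 z 0.0432 mean [0.4826 0.4446 0.0415]
thick plate 319 c [473.8 352.9] wh [24.5 50.6] a 6.47 z 0.1288 mean [0.4737 0.3528 0.1285]
thick block 551 c [473.6 353.4] wh [57.4 70.5] a 6.2 z 0.0437 mean [0.4742 0.351  0.042 ]
mid plate 230 c [476.4 266.1] wh [49.7 15.8] a 88.57 z 0.1284 mean [0.4765 0.2662 0.1284]
mid block 554 c [476.5 265.9] wh [69.6 49.1] a 88.58 z 0.0435 mean [0.4768 0.2673 0.0418]
gauge base 2809 c [616.6 344.4] wh [156.1  90.2] a 52.52 z 0.0207 mean [0.6111 0.3433 0.0618]
blue 287 c [610.8 336.9] wh [40.2 39.8] a 52.18 z 0.1173 mean [0.6083 0.3339 0.112 ]
[0.084123   0.11732768 0.12318448]
(330, 262) [0.5714 0.2758 0.0021] [144 156 167]
(326, 259) [0.5776 0.2848 0.0124] [ 52  81 120]
(322, 256) [0.5756 0.2944 0.1161] [ 93  98 103]
(318, 252) [0.5836 0.3023 0.1198] [184 187 178]
(315, 250) [0.5891 0.3084 0.1067] [152 156 151]
(312, 247) [0.5971 0.3146 0.0906] [151 154 149]
(309, 245) [0.5988 0.3203 0.1147] [134  95  64]
(306, 243) [0.6025 0.3262 0.1201] [182 121  60]
(303, 241) [0.6065 0.3321 0.1214] [172 110  56]
(300, 239) [0.6123 0.3386 0.1083] [141 101  66]
(297, 236) [0.6188 0.3446 0.1073] [193 198 191]
(294, 234) [0.6223 0.3504 0.1136] [193 197 191]
(288, 230) [0.6277 0.3612 0.136 ] [109 108 106]
(282, 222) [0.6448 0.3732 0.1316] [168 170 165]
(275, 217) [0.6543 0.3866 0.1378] [173 183 179]
```

```bash
cat >> h.py <<'E'
def yaw(s):
    y=R.from_quat(s['eef_rot']).as_matrix()[:,1]; return np.degrees(np.arctan2(y[1],y[0]))
def delta(s,grasp,yw):
    "tool shift (mm) in present axes to bring grasp point to grasp, and turn rad"
    Rt=R.from_quat(s['eef_rot']).as_matrix(); t=np.array(grasp)+[0,0,.147]
    return (Rt.T@(t-s['tool_pos'])*1000).round(1), np.radians(-(yw-yaw(s))).round(3)
E
python3 - <<'E'
from h import *
from plant import r
s=r.get_state(); print(yaw(s),R.from_quat(s['eef_rot']).as_matrix().round(4)); print(delta(s,[.4819,.4463,.180],88.6))
E
```

```text
76.72532167608585 [[-2.000e-04  2.296e-01  9.733e-01]
 [-1.400e-03  9.733e-01 -2.296e-01]
 [-1.000e+00 -1.400e-03  1.000e-04]]
(array([ 77.2, -79.6, 366.5]), np.float64(-0.207))
```

carry_out:
  targets: "0.72 6.4 -6.6 30.5 0; 0.72 6.4 -6.6 30.5 0; 0.72 6.4 -6.6 30.5 0; 0.72 6.4 -6.6 30.5 0; 0.72 6.4 -6.6 30.5 0; 0.72 6.4 -6.6 30.5 0; 0.72 6.4 -6.6 30.5 0; 0.72 6.4 -6.6 30.5 0; 0.72 6.4 -6.6 30.5 0; 0.72 6.4 -6.6 30.5 0; 0.72 6.4 -6.6 30.5 0; 0.72 6.4 -6.6 30.5 0; 0.72 0 0 0 -0.103; 0.72 0 0 0 -0.103; 0.72 0 0 0 0"
  force: 5

```text
clock: 1.4
tool_pos: [0.4823, 0.4463, 0.3272]
eef_rot: [0.009, 0.707, -0.009, 0.707]
contact_force: [-0.3, -0.0, -0.8]
opening: 0.722
```

```bash
cat >> h.py <<'E'
def look(n,name):
    from plant import r,eyes
    s=r.get_state(); p,d=eyes.snapshot(n); cv2.imwrite(f"pics/{name}.png",p); np.save(f"pics/{name}.npy",d)
    cp=eyes.camera_params(n); Rc,C=campose(cp) if n!='wrist' else wristpose(cp,s)
    return s,p,d,cp['intrinsics'],Rc,C
E
python3 - <<'E'
from h import *
s,p,d,K,Rc,C=look('wrist','w1')
print(s['tool_pos'],yaw(s),s['opening'],delta(s,[.4819,.4463,.106],88.6))
X=cloud(cv2.medianBlur(d,3),K,Rc,C)
m=(X[...,2]>.115)&(X[...,2]<.14)&(abs(X[...,0]-.48)<.06)
n,l,st,ce=cv2.connectedComponentsWithStats(m.astype(np.uint8))
for i in range(1,n):
    if st[i,4]>300:
        Q=X[l==i];print(st[i],cv2.minAreaRect((Q[:,:2]*1000).astype(np.float32)),Q.mean(0).round(4))
E
```

```text
[0.48227903 0.44628095 0.32719412] 88.57410658829968 0.7218394808702313 (array([74.2,  0.1, -0.3]), np.float64(-0.0))
[  52  236  129   69 6662] ((474.1041259765625, 353.2316589355469), (25.137746810913086, 51.09959030151367), 5.92278528213501) [0.472  0.3555 0.1265]
[ 265  267  109   32 3276] ((482.5683288574219, 447.2308044433594), (50.58950424194336, 10.78618049621582), 87.719482421875) [0.4808 0.4472 0.1255]
```

View pics/w1.png

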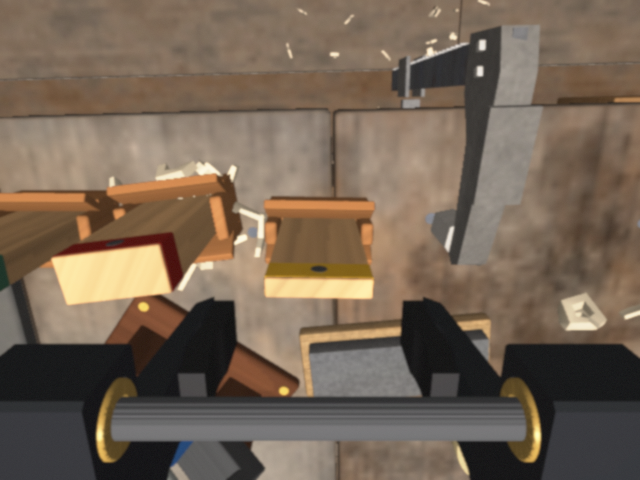

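carry_out:
  targets: "0.72 24.7 0 0 0; 0.72 24.7 0 0 0; 0.72 24.7 0 0 0; 0.72 0 0 0 0; 0.3 0 0 0 0; 0.3 0 0 0 0; 0.3 0 0 0 0; 0.3 0 0 0 0; 0.3 0 0 0 0; 0.3 0 0 0 0"
  force: 5

```text
clock: 2.28
tool_pos: [0.482, 0.4475, 0.2552]
eef_rot: [0.01, 0.706, -0.009, 0.708]
contact_force: [-0.8, -1.1, 3.6]
opening: 0.566
```

carry_out:
  targets: "0.3 -30 0 0 0; 0.3 -40 0 0 0; 0.3 -40 0 0 0; 0.3 -40 0 0 0; 0.3 0 0 0 0"

```text
clock: 2.7
tool_pos: [0.4829, 0.449, 0.4129]
eef_rot: [0.014, 0.703, -0.005, 0.711]
contact_force: [0.4, 1.1, 0.1]
opening: 0.566
```

```bash
python3 - <<'E'
from h import *
from plant import eyes
s,p,d,K,Rc,C=look('wrist','w2')
print(s['tool_pos'],yaw(s),s['opening'],s['contact_force'])
s2,p2,d2,K2,R2,C2=look('scene','s2')
cv2.imwrite('pics/s2c.png',cv2.resize(p2[150:330,170:370],None,fx=3,fy=3,interpolation=cv2.INTER_CUBIC))
# gauge from top0
cp=eyes.camera_params('top');Rc,C=campose(cp);K=cp['intrinsics']
p=cv2.imread('pics/top0.png');X=cloud(cv2.medianBlur(np.load('pics/top0.npy'),3),K,Rc,C)
vv,uu=np.mgrid[:480,:640]; g=(uu>262)&(uu<342)&(vv>207)&(vv<280)
base=g&(X[...,2]>.006)&(X[...,2]<.03)
for q in (52.0,52.3,52.6):
    th=np.deg2rad(q); ex=np.array([np.cos(th),np.sin(th)]); ey=np.array([-ex[1],ex[0]])
    A=X[base][:,:2]; a=A@ex; b=A@ey
    print(q,'base',np.percentile(a,[.3,99.7]),np.percentile(b,[.5,99.5]))
print(cv2.minAreaRect((X[base][:,:2]*1000).astype(np.float32)))
th=np.deg2rad(52.3); ex=np.array([np.cos(th),np.sin(th)]); ey=np.array([-ex[1],ex[0]])
S=X[...,:2]@ex; T=X[...,:2]@ey; Z=X[...,2]
n=.866*(S-.6658)+.5*Z
bed=g&(abs(n)<.005)&(Z>.08)&(Z<.13)
print('bed',bed.sum(),np.percentile(n[bed],[10,50,90]),np.percentile(T[bed],[1,50,99]),Z[bed].max())
bl=g&(Z>.1)&(n>.012)&(abs(T+.277)<.015)
for r0 in sorted(zip(S[bl]-.6658,Z[bl],n[bl]))[:60:2]: print(np.round(r0,4))
E
```

```text
[0.48288146 0.44903619 0.41293982] 88.47564674224662 0.5659551673876616 [0.44557171 1.0951636  0.06595953]
52.0 base [0.57318109 0.72258415] [-0.31847252 -0.22885073]
52.3 base [0.57177255 0.72104041] [-0.32182538 -0.23237261]
52.6 base [0.57033813 0.71944151] [-0.32515705 -0.23572974]
((614.9384155273438, 342.2078857421875), (150.6729278564453, 90.22898864746094), 52.495704650878906)
bed 273 [-0.00275418  0.00052008  0.00150873] [-0.29674721 -0.27688969 -0.2577393 ] 0.12347780291708788
[-0.0472  0.1111  0.0147]
[-0.0471  0.1112  0.0148]
[-0.0467  0.1117  0.0154]
[-0.0465  0.1123  0.0159]
[-0.0463  0.1115  0.0156]
[-0.0462  0.114   0.017 ]
[-0.0458  0.1161  0.0184]
[-0.0458  0.1145  0.0176]
[-0.0454  0.1148  0.0181]
[-0.045   0.1155  0.0187]
[-0.0447  0.1159  0.0192]
[-0.0446  0.1153  0.019 ]
[-0.0443  0.117   0.0201]
[-0.044   0.1171  0.0205]
[-0.0438  0.1161  0.0201]
[-0.0435  0.1162  0.0204]
[-0.0433  0.1183  0.0217]
[-0.0431  0.1172  0.0213]
[-0.0427  0.1183  0.0221]
[-0.0425  0.119   0.0227]
[-0.0424  0.1177  0.0221]
[-0.042   0.1187  0.0229]
[-0.0418  0.1207  0.0241]
[-0.0416  0.119   0.0235]
[-0.0413  0.1196  0.0241]
[-0.041   0.1197  0.0244]
[-0.0408  0.1192  0.0243]
[-0.0405  0.12    0.0249]
[-0.0402  0.1207  0.0255]
[-0.04    0.1197  0.0252]
```

View pics/w2.png

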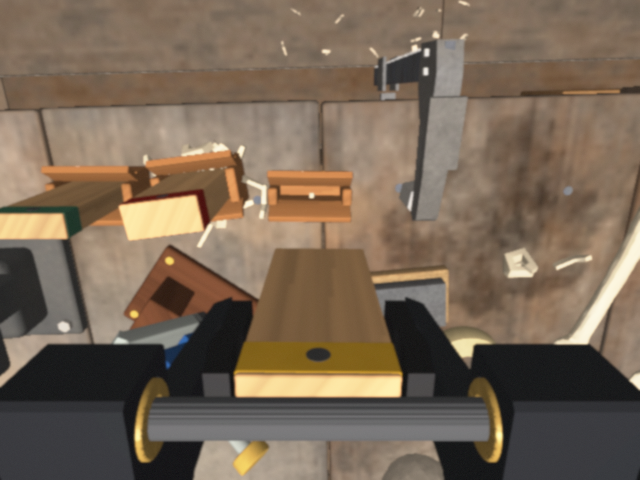

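View pics/s2c.png

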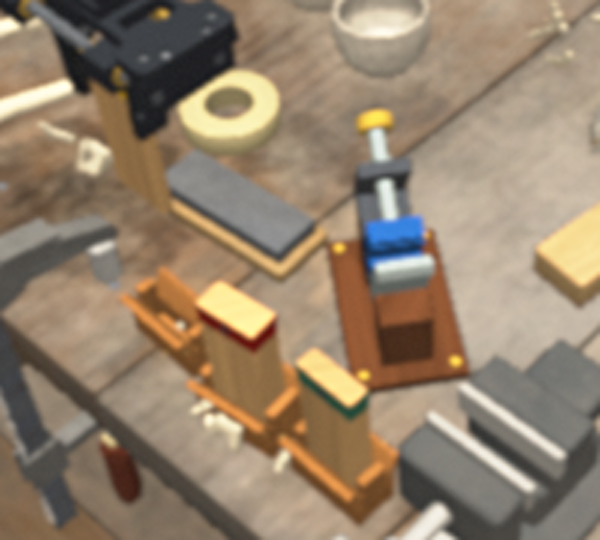

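carry_out:
  targets: "0.3 0 0 0 -0.118; 0.3 0 0 0 -0.118; 0.3 0 0 0 -0.118; 0.3 0 0 0 -0.118; 0.3 0 0 0 -0.118; 0.3 0 0 0 -0.118; 0.3 0 0 0 -0.118; 0.3 0 0 0 -0.115; 0.3 0 0 0 0; 0.3 0 0 0 0"

```text
clock: 3.63
tool_pos: [0.4814, 0.4466, 0.402]
eef_rot: [-0.312, 0.636, 0.311, 0.634]
contact_force: [-0.5, 0.2, -0.7]
opening: 0.569
```

```bash
cat >> h.py <<'E'
_th=np.deg2rad(52.3); _e=np.array([np.cos(_th),np.sin(_th)]); _f=np.array([-_e[1],_e[0]])
_a=np.deg2rad(52.45); EX=np.array([np.cos(_a),np.sin(_a),0]); EY=np.array([-EX[1],EX[0],0]); EZ=np.array([0,0,1.])
_p=(.6658-.035)*_e-.2772*_f
O=np.r_[_p,0]+.035*EX
U=-.5*EX+.866*EZ; N=.866*EX+.5*EZ
MOUTH=O-.030*EX+.107*EZ
def G(x,z,y=0): return O+x*EX+y*EY+z*EZ
def ing(P): q=np.asarray(P)-O; return np.array([q@EX,q@EY,q@EZ]).round(4)
def un(P): q=np.asarray(P)-MOUTH; return np.array([q@U,q@EY,q@N]).round(4)
GY=142.45
def grasp(s): return s['tool_pos']+R.from_quat(s['eef_rot']).as_matrix()[:,0]*.147
E
python3 - <<'E'
from h import *
from plant import r
s=r.get_state(); print(s['tool_pos'],yaw(s),s['contact_force'],R.from_quat(s['eef_rot']).as_matrix().round(4)[:,0]); print(O,delta(s,G(-.029,.2169),GY),ing(grasp(s)))
E
```

```text
[0.48144257 0.44658714 0.4020119 ] 142.26434595547732 [-0.4875775   0.16505991 -0.72591137] [-0.0025 -0.0021 -1.    ]
[0.62640929 0.35733727 0.        ] (array([  38. , -169.4,  -10.7]), np.float64(-0.003)) [-0.0181  0.1694  0.255 ]
```

carry_out:
  targets: "0.3 0 -33.9 -2.1 0; 0.3 0 -33.9 -2.1 0; 0.3 0 -33.9 -2.1 0; 0.3 0 -33.9 -2.1 0; 0.3 0 -33.8 -2.3 -0.003; 0.3 0 0 0 0; 0.3 0 0 0 0"

```text
clock: 4.22
tool_pos: [0.6112, 0.3327, 0.4024]
eef_rot: [-0.312, 0.636, 0.31, 0.635]
contact_force: [-0.5, -0.0, -0.6]
opening: 0.567
```

```bash
python3 - <<'E'
from h import *
s,p,d,K,Rc,C=look('wrist','w3')
print(s['tool_pos'],yaw(s),s['contact_force'],delta(s,G(-.029,.2169),GY),ing(grasp(s)))
s2,p2,d2,K2,R2,C2=look('scene','s3')
cv2.imwrite('pics/s3c.png',cv2.resize(p2[130:280,220:380],None,fx=4,fy=4,interpolation=cv2.INTER_CUBIC))
E
```

```text
[0.61116916 0.33265271 0.40242746] 142.15552207207435 [-0.48999682 -0.02735255 -0.5762513 ] (array([38.5,  3. , -0.1]), np.float64(-0.005)) [-0.0292 -0.0031  0.2554]
```

View pics/w3.png

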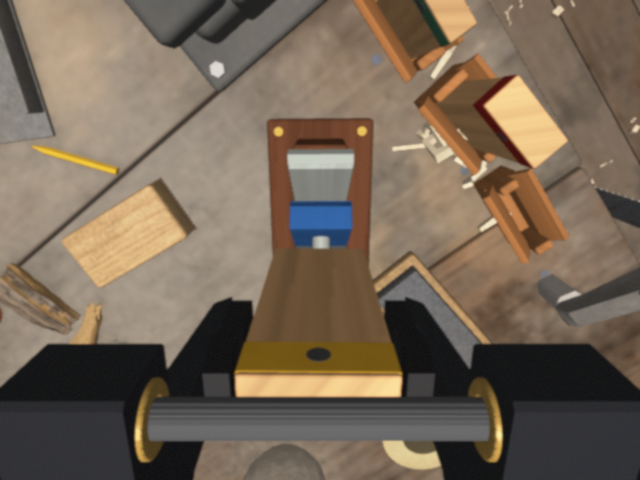

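View pics/s3c.png

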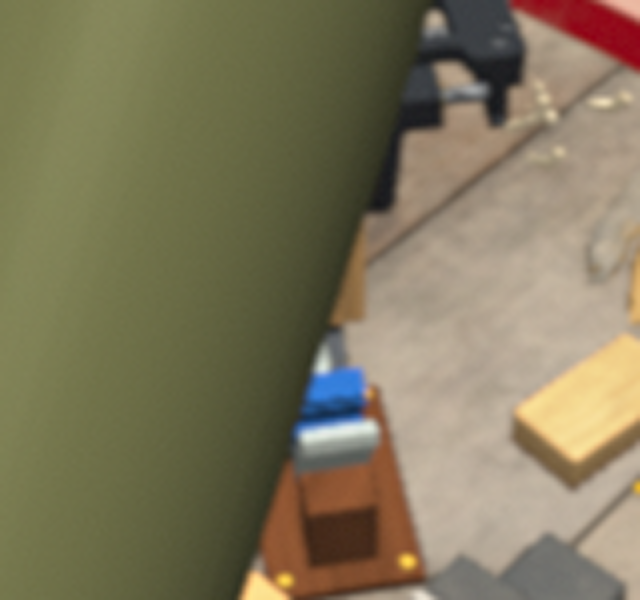

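```bash
python3 - <<'E'
from h import *
from plant import eyes,r
s=r.get_state();cp=eyes.camera_params('wrist');Rc,C=wristpose(cp,s);K=cp['intrinsics']
d=cv2.medianBlur(np.load('pics/w3.npy'),3);X=cloud(d,K,Rc,C)
q=(X-O); gx=q@EX; gy=q@EY; gz=q@EZ; un_=.866*gx+.5*gz; uu=-.5*gx+.866*gz-(.015+.0927)
for v in range(140,250,4):
    c=slice(310,331); print(v,'gx %.4f gz %.4f n %.4f u %.4f'%tuple(np.median(a[v,c]) for a in (gx,gz,un_,uu)))
for v in (160,175,190,215,235):
    row=(gz[v]>.05); idx=np.where(row[200:450])[0]+200; print(v,idx.min(),idx.max(),gy[v,idx.min()],gy[v,idx.max()])
p=cv2.imread('pics/w3.png');cv2.imwrite('pics/w3c.png',cv2.resize(p[110:260,260:380],None,fx=5,fy=4))
E
```

```text
140 gx -0.0764 gz 0.0288 n -0.0517 u -0.0446
144 gx -0.0764 gz 0.0599 n -0.0362 u -0.0176
148 gx -0.0739 gz 0.0631 n -0.0324 u -0.0161
152 gx -0.0779 gz 0.1201 n -0.0074 u 0.0353
156 gx -0.0758 gz 0.1225 n -0.0044 u 0.0363
160 gx -0.0733 gz 0.1221 n -0.0025 u 0.0347
164 gx -0.0709 gz 0.1218 n -0.0005 u 0.0333
168 gx -0.0685 gz 0.1221 n 0.0017 u 0.0323
172 gx -0.0654 gz 0.1179 n 0.0023 u 0.0270
176 gx -0.0617 gz 0.1111 n 0.0022 u 0.0194
180 gx -0.0579 gz 0.1048 n 0.0023 u 0.0120
184 gx -0.0539 gz 0.0981 n 0.0023 u 0.0042
188 gx -0.0496 gz 0.0903 n 0.0022 u -0.0047
192 gx -0.0452 gz 0.0827 n 0.0022 u -0.0135
196 gx -0.0404 gz 0.0746 n 0.0023 u -0.0229
200 gx -0.0359 gz 0.0682 n 0.0030 u -0.0307
204 gx -0.0441 gz 0.1142 n 0.0190 u 0.0132
208 gx -0.0422 gz 0.1175 n 0.0222 u 0.0152
212 gx -0.0400 gz 0.1190 n 0.0248 u 0.0153
216 gx -0.0377 gz 0.1202 n 0.0274 u 0.0152
220 gx -0.0354 gz 0.1214 n 0.0301 u 0.0152
224 gx -0.0332 gz 0.1229 n 0.0327 u 0.0154
228 gx -0.0308 gz 0.1237 n 0.0352 u 0.0148
232 gx -0.0257 gz 0.1161 n 0.0358 u 0.0057
236 gx -0.0195 gz 0.1055 n 0.0358 u -0.0066
240 gx -0.0166 gz 0.1052 n 0.0383 u -0.0083
244 gx -0.0143 gz 0.1071 n 0.0411 u -0.0078
248 gx -0.0122 gz 0.1092 n 0.0441 u -0.0071
160 288 353 -0.015407010058131623 0.024035111250615644
175 290 351 -0.01498084871959109 0.02400636662571579
190 293 348 -0.014789729617524663 0.024167581395075237
215 290 352 -0.014909807909010881 0.02460434695734734
235 292 350 -0.014739380869415999 0.024928859325828365
```

View pics/w3c.png

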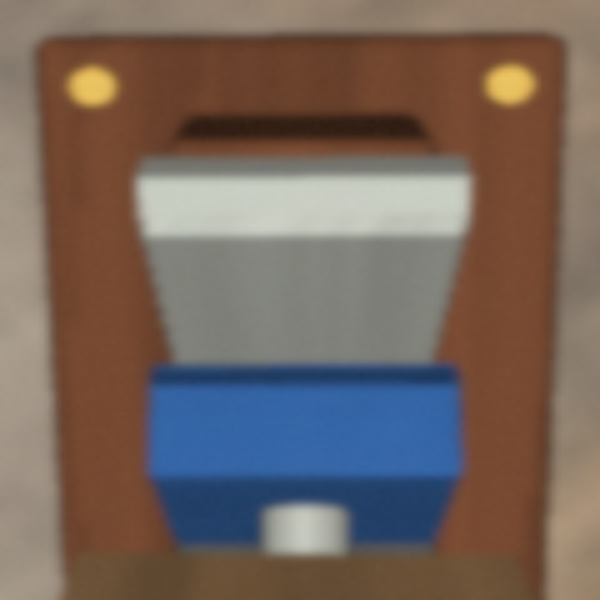

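```bash
python3 - <<'E'
from h import *
from plant import r
s=r.get_state();print(s['clock'],s['tool_pos'],yaw(s),ing(grasp(s)),s['qd'].round(3))
s=r.get_state();print(s['clock'],s['tool_pos'],yaw(s),ing(grasp(s)),s['contact_force'])
E
```

```text
4.3167 [0.60839782 0.33619466 0.40324254] 142.5851935919017 [-0.0279  0.0016  0.2562] [-0.022 -0.009 -0.021  0.004  0.005  0.001  0.008]
4.3167 [0.60839782 0.33619466 0.40324254] 142.5851935919017 [-0.0279  0.0016  0.2562] [-0.65944218  0.21532199  0.09985932]
```

```bash
cat >> h.py <<'E'
O=O-.0309*EX; MOUTH=O-.030*EX+.107*EZ
def rep(tgt=None,yw=GY):
    from plant import r
    s=r.get_state(); g=grasp(s); print('t',round(s['clock'],2),'g',ing(g),'u,y,n',un(g),'yaw',yaw(s).round(2),'F',s['contact_force'].round(2),'M',s['moment'].round(2),'op',round(s['opening'],3))
    if tgt is not None: print(delta(s,tgt,yw))
E
python3 -c "
from h import *
rep(G(-.029,.2169))"
```

```text
t 4.32 g [0.003  0.0016 0.2562] u,y,n [0.1127 0.0016 0.1032] yaw 142.59 F [-0.66  0.22  0.1 ] M [ 0.11  0.04 -0.01] op 0.569
(array([ 39.4,  -1.4, -32.1]), np.float64(0.002))
```

carry_out:
  targets: "0.3 0 0 -16 0; 0.3 0 -1 -16 0; 0.3 18 0 0 0; 0.3 18 0 0 0; 0.3 0 0 0 0; 0.3 0 0 0 0; 0.3 0 0 0 0"

```text
clock: 4.9
tool_pos: [0.5901, 0.3108, 0.3687]
eef_rot: [-0.313, 0.633, 0.314, 0.634]
contact_force: [0.1, 0.6, -0.8]
opening: 0.572
```

```bash
python3 - <<'E'
from h import *
rep(G(-.029,.2169))
s,p,d,K,Rc,C=look('wrist','w4'); rep()
E
```

```text
t 4.9 g [-0.0279  0.0005  0.2217] u,y,n [0.0983 0.0005 0.0591] yaw 142.69 F [ 0.13  0.64 -0.79] M [0.07 0.04 0.01] op 0.572
(array([ 4.8, -0.4, -0.9]), np.float64(0.004))
t 4.95 g [-2.78e-02  1.00e-04  2.22e-01] u,y,n [0.0985 0.0001 0.0594] yaw 142.67 F [ 0.24 -0.04 -0.64] M [0.11 0.02 0.01] op 0.565
```

View pics/w4.png

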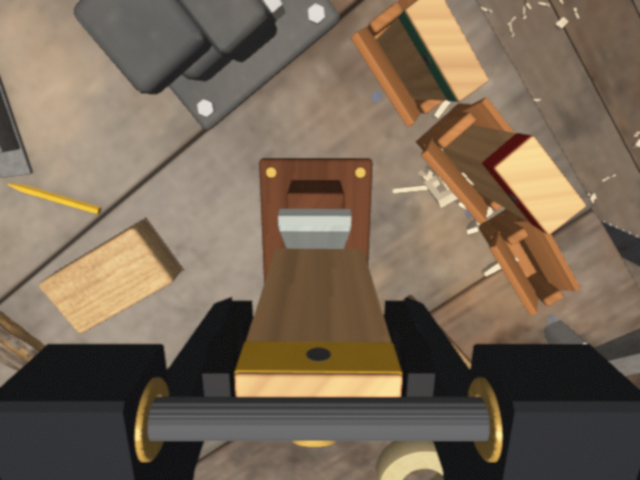

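carry_out:
  targets: "0.3 4 0 -5 0; 0.3 4 0 -5 0; 0.3 0.6 0 -4.4 0; 0.3 0 0 -4.4 0; 0.3 0.7 0 -4.3 0; 0.3 0.8 0 -4.3 0; 0.3 0 0 0 0; 0.3 0 0 0 0"

```text
clock: 5.62
tool_pos: [0.574, 0.2872, 0.3578]
eef_rot: [-0.313, 0.634, 0.313, 0.634]
contact_force: [-0.0, -0.9, -1.2]
opening: 0.564
```

```bash
python3 - <<'E'
from h import *
rep(G(-.0551,.2118))
s,p,d,K,Rc,C=look('wrist','w5'); rep()
E
```

```text
t 5.62 g [-0.0567 -0.0012  0.2108] u,y,n [ 0.1032 -0.0012  0.0288] yaw 142.59 F [-0.02 -0.86 -1.21] M [0.06 0.05 0.07] op 0.564
(array([-1. ,  1.2,  1.6]), np.float64(0.003))
t 5.67 g [-0.0564 -0.0011  0.2108] u,y,n [ 0.1031 -0.0011  0.029 ] yaw 142.6 F [ 0.76  0.15 -1.05] M [0.05 0.07 0.03] op 0.568
```

View pics/w5.png

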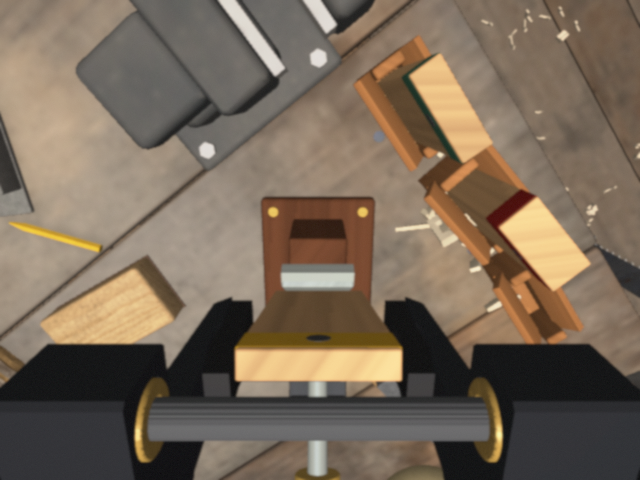

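carry_out:
  targets: "0.3 1 0.5 -4 0; 0.3 1.1 0.5 -4 0; 0.3 1.2 0 -4 0; 0.3 1.4 0 -4 0; 0.3 1.5 0 -3.8 0; 0.3 1.6 0 -3.5 0; 0.3 0 0 0 0; 0.3 0 0 0 0; 0.3 0 0 0 0"

```text
clock: 6.42
tool_pos: [0.5591, 0.2696, 0.3499]
eef_rot: [-0.313, 0.634, 0.313, 0.634]
contact_force: [0.1, 0.4, -0.6]
opening: 0.568
```

```bash
cat >> h.py <<'E'
def tilt(d,K,Rc,C):
    "plane fit of plate face seen by wrist camera (central columns)"
    X=cloud(cv2.medianBlur(d,3),K,Rc,C); v,u=np.mgrid[:480,:640]
    m=(abs(u-318)<35)&(v>200)&(v<400); Q=X[m]; q=Q-O
    P=np.c_[q@EX,q@EZ]; k=(P[:,1]>.13)&(d[m]>0); P=P[k]; vv=v[m][k]
    for a in np.unique(vv)[::6]: print(a,np.median(P[vv==a],0).round(4),end=' ')
    print()
E
python3 - <<'E'
from h import *
rep(G(-.0797,.2030))
s,p,d,K,Rc,C=look('wrist','w6'); rep(); tilt(d,K,Rc,C)
E
```

```text
t 6.42 g [-7.970e-02 -1.000e-04  2.029e-01] u,y,n [ 1.079e-01 -1.000e-04  4.900e-03] yaw 142.61 F [ 0.09  0.39 -0.65] M [ 0.04  0.08 -0.04] op 0.568
(array([-0.1,  0.1, -0. ]), np.float64(0.003))
t 6.47 g [-7.960e-02 -1.000e-04  2.029e-01] u,y,n [ 1.078e-01 -1.000e-04  5.000e-03] yaw 142.61 F [ 0.3  -0.41 -0.6 ] M [0.06 0.06 0.02] op 0.563
322 [-0.0965  0.2139] 328 [-0.0956  0.2159] 334 [-0.0941  0.2169] 340 [-0.0927  0.2179] 346 [-0.0912  0.2188] 352 [-0.0897  0.2197] 397 [-0.1059  0.2599]
```

View pics/w6.png

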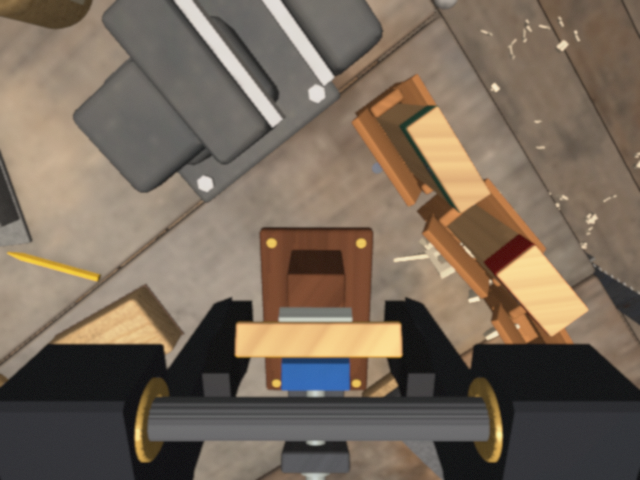

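carry_out:
  targets: "0.3 4.33 0 2.5 0; 0.3 4.33 0 2.5 0; 0.3 4.33 0 2.5 0; 0.3 4.33 0 2.5 0; 0.3 4.33 0 2.5 0; 0.3 0 0 0 0; 0.3 0 0 0 0"

```text
clock: 7.05
tool_pos: [0.5667, 0.2799, 0.3278]
eef_rot: [-0.313, 0.634, 0.314, 0.634]
contact_force: [0.1, 0.2, 0.5]
opening: 0.565
```

```bash
python3 - <<'E'
from h import *
s,p,d,K,Rc,C=look('wrist','w7'); rep(); tilt(d,K,Rc,C)
s2,p2,d2,K2,R2,C2=look('top','t7')
cv2.imwrite('pics/t7c.png',cv2.resize(p2[180:330,220:380],None,fx=4,fy=4,interpolation=cv2.INTER_CUBIC))
E
```

```text
t 7.1 g [-6.710e-02  1.000e-04  1.811e-01] u,y,n [0.0827 0.0001 0.0049] yaw 142.62 F [-0.01 -0.49 -0.34] M [ 0.04  0.07 -0.01] op 0.567
322 [-0.0839  0.1921] 328 [-0.0828  0.1938] 334 [-0.0813  0.1948] 340 [-0.0799  0.1958] 346 [-0.0784  0.1968] 352 [-0.0769  0.1976] 397 [-0.093   0.2377]
```

View pics/w7.png

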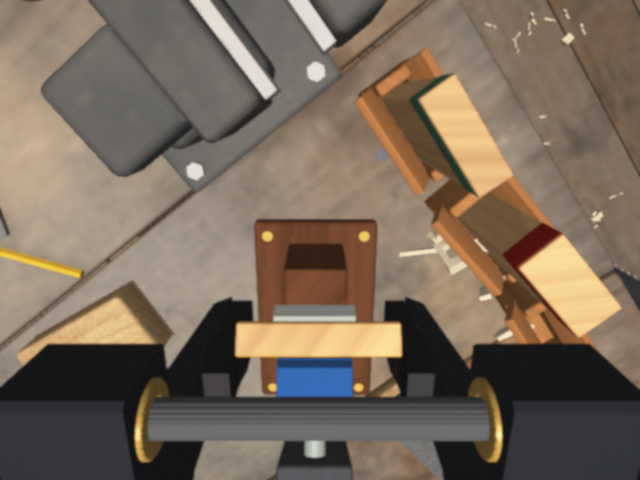

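View pics/t7c.png

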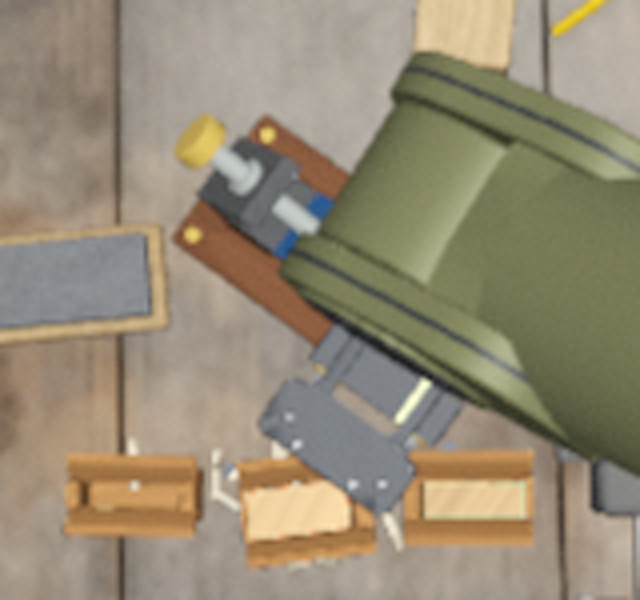

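carry_out:
  targets: "0.3 4.33 0 2.5 0; 0.3 4.33 0 2.5 0; 0.3 4.33 0 2.5 0; 0.3 0 0 0 0; 0.3 0 0 0 0"

```text
clock: 7.57
tool_pos: [0.5714, 0.286, 0.315]
eef_rot: [-0.313, 0.634, 0.314, 0.634]
contact_force: [0.8, 0.9, -0.5]
opening: 0.567
```

```bash
python3 - <<'E'
from h import *
s,p,d,K,Rc,C=look('wrist','w8'); rep(); tilt(d,K,Rc,C)
E
```

```text
t 7.62 g [-5.930e-02  1.000e-04  1.682e-01] u,y,n [0.0676 0.0001 0.0052] yaw 142.62 F [ 0.29  0.36 -0.66] M [ 0.2  -0.07  0.04] op 0.57
321 [-0.0758  0.1781] 327 [-0.0753  0.1808] 333 [-0.0738  0.1818] 339 [-0.0723  0.1827] 345 [-0.0709  0.1837] 351 [-0.0694  0.1845] 397 [-0.0853  0.2249]
```

carry_out:
  targets: "0.66 0 0 0 0; 0.66 0 0 0 0; 0.66 0 0 0 0; 0.66 0 0 0 0; 0.66 0 0 0 0; 0.66 0 0 0 0; 0.66 0 0 0 0"

```text
clock: 8.2
tool_pos: [0.5713, 0.2855, 0.3153]
eef_rot: [-0.313, 0.634, 0.313, 0.634]
contact_force: [0.1, 0.6, -0.4]
opening: 0.66
```

```bash
python3 - <<'E'
from h import *
s,p,d,K,Rc,C=look('wrist','w9'); rep(); tilt(d,K,Rc,C)
E
```

```text
t 8.25 g [-0.0596  0.      0.1683] u,y,n [0.0679 0.     0.005 ] yaw 142.61 F [-0.32  0.7  -0.2 ] M [ 0.06  0.05 -0.05] op 0.663
320 [-0.0757  0.177 ] 326 [-0.0747  0.1788] 332 [-0.0732  0.1799] 338 [-0.0717  0.1808] 344 [-0.0702  0.1818] 350 [-0.0687  0.1827] 397 [-0.0858  0.2254]
```

View pics/w9.png

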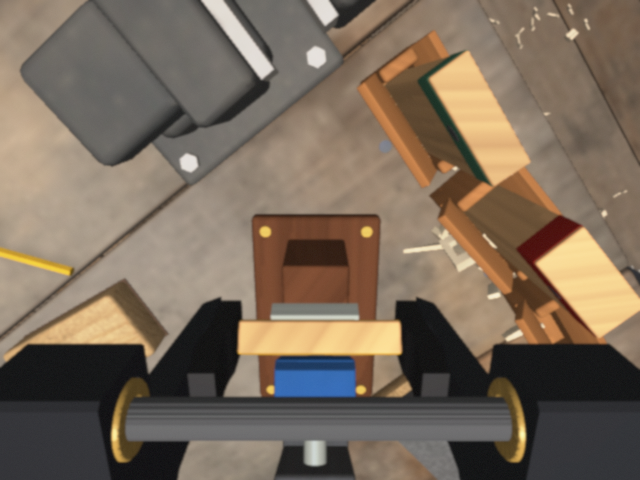

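carry_out:
  targets: "0.75 0 0 0 0; 0.75 -30 0 0 0; 0.75 -40 0 0 0; 0.75 -40 0 0 0; 0.75 -30 0 -30 0; 0.75 0 0 -40 0; 0.75 0 0 -40 0; 0.75 0 0 0 0; 0.75 0 0 0 0; 0.75 0 0 0 0"

```text
clock: 9.08
tool_pos: [0.5052, 0.1988, 0.4552]
eef_rot: [-0.313, 0.633, 0.313, 0.635]
contact_force: [0.5, 0.4, -0.9]
opening: 0.747
```

```bash
python3 - <<'E'
from h import *
rep()
s,p,d,K,Rc,C=look('wrist','w10')
s2,p2,d2,K2,R2,C2=look('scene','s10')
cv2.imwrite('pics/s10c.png',cv2.resize(p2[170:290,240:360],None,fx=5,fy=5,interpolation=cv2.INTER_CUBIC))
s2,p2,d2,K2,R2,C2=look('top','t10')
cv2.imwrite('pics/t10c.png',cv2.resize(p2[195:355,190:390],None,fx=4,fy=3.75,interpolation=cv2.INTER_CUBIC))
E
```

```text
t 9.08 g [-0.1684 -0.0006  0.3082] u,y,n [ 0.2434 -0.0006 -0.0193] yaw 142.59 F [ 0.51  0.41 -0.86] M [ 0.09  0.   -0.02] op 0.747
```

View pics/w10.png

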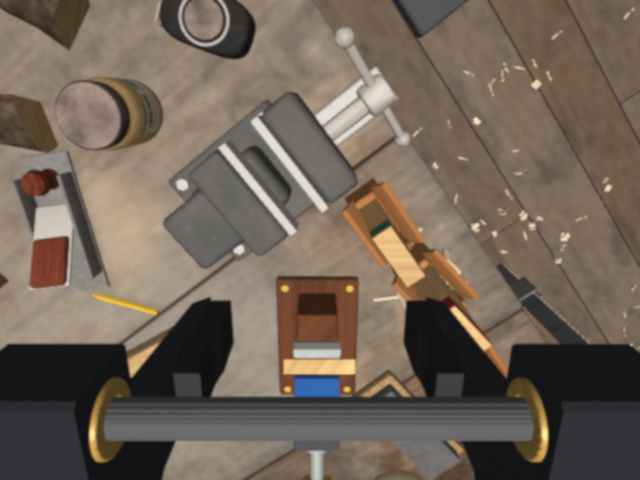

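View pics/s10c.png

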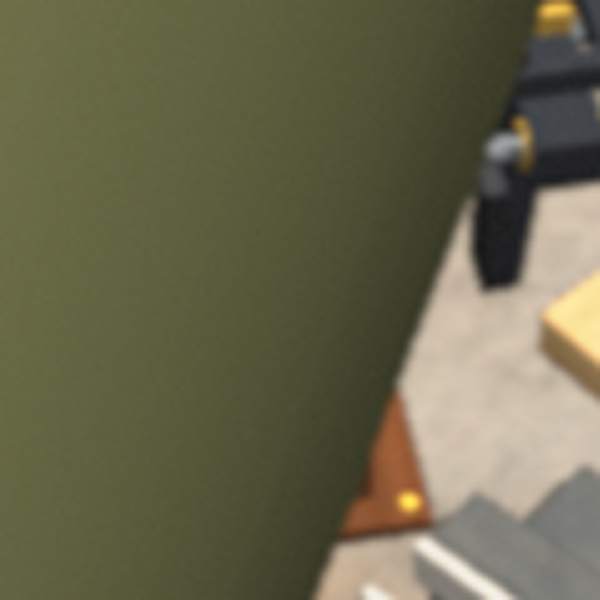

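View pics/t10c.png

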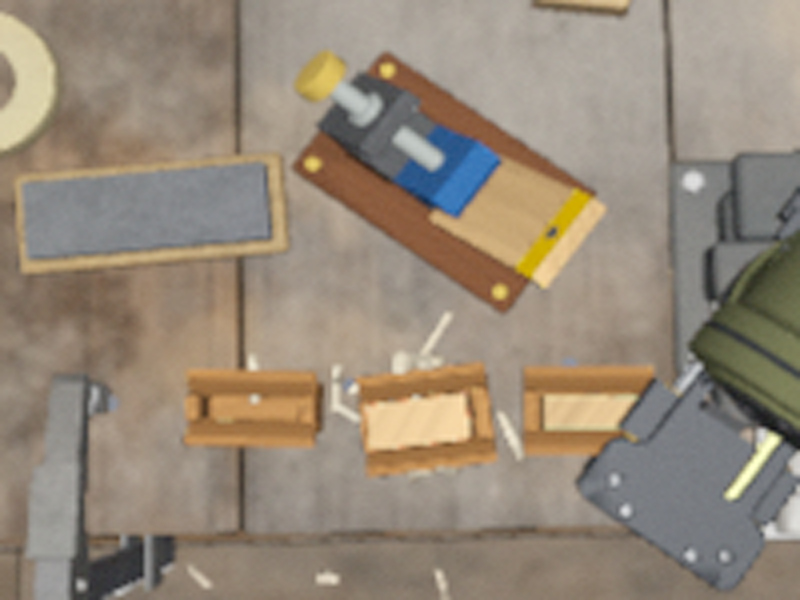

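```bash
python3 - <<'E'
from h import *
from plant import eyes
cp=eyes.camera_params('top');Rc,C=campose(cp);K=cp['intrinsics']
X=cloud(cv2.medianBlur(np.load('pics/t10.npy'),3),K,Rc,C)
q=X-O; gx,gy,gz=q@EX,q@EY,q@EZ; n=(X-MOUTH)@N; u=(X-MOUTH)@U
vv,uu=np.mgrid[:480,:640]; g=(uu>262)&(uu<345)&(vv>207)&(vv<280)&(abs(gy)<.018)&(gz>.08)
for a in np.arange(-.02,.1,.004):
    k=g&(abs(u-a)<.002)
    if k.sum()>3: print('u %.3f'%a,k.sum(),np.percentile(n[k],[10,50,90]).round(4))
k=g&(n<.016)&(u>.03);print(np.percentile(u[k],[50,95,98,100]),np.percentile(gy[k],[1,99]))
E
```

```text
u -0.020 96 [0.034  0.0799 0.1163]
u -0.016 84 [0.0334 0.1108 0.1186]
u -0.012 42 [0.0335 0.0798 0.1143]
u -0.008 119 [0.0337 0.0742 0.079 ]
u -0.004 43 [0.0114 0.0142 0.0336]
u 0.000 156 [0.0147 0.0248 0.0321]
u 0.004 26 [0.0101 0.011  0.012 ]
u 0.008 12 [0.0094 0.0104 0.0114]
u 0.012 17 [0.0099 0.0107 0.0113]
u 0.016 21 [0.0094 0.0103 0.0109]
u 0.020 18 [0.0094 0.01   0.0107]
u 0.024 16 [0.0088 0.0094 0.01  ]
u 0.028 19 [0.0091 0.0098 0.0102]
u 0.032 21 [0.0087 0.0091 0.0096]
u 0.036 20 [0.0081 0.0087 0.0092]
u 0.040 21 [0.0074 0.0083 0.009 ]
u 0.044 16 [0.0076 0.008  0.0084]
u 0.048 20 [0.0072 0.0077 0.0085]
u 0.052 18 [0.0073 0.0076 0.0083]
u 0.056 21 [0.0071 0.0074 0.0079]
u 0.060 19 [0.0067 0.0071 0.0076]
u 0.064 19 [0.0065 0.007  0.0074]
u 0.068 20 [0.0063 0.0069 0.0074]
u 0.072 18 [0.0062 0.0068 0.0071]
u 0.076 26 [0.0058 0.0065 0.0068]
u 0.080 19 [0.0053 0.0057 0.0066]
u 0.084 91 [-0.003   0.0026  0.0058]
u 0.088 14 [-0.0013  0.0004  0.0026]
[0.06703768 0.08590339 0.08620253 0.08685973] [-0.01779787  0.01753489]
```

carry_out:
  targets: "0.72 0 0 36 0; 0.72 0 0 36 0; 0.72 0 0 36 0; 0.72 30 0 0 0; 0.72 35 0 0 0; 0.72 35 0 0 0; 0.72 30 0 0 0; 0.72 5 0 0 0; 0.72 0 0 0 0; 0.72 0 0 0 0"

```text
clock: 10.07
tool_pos: [0.5709, 0.2855, 0.3208]
eef_rot: [-0.313, 0.633, 0.314, 0.635]
contact_force: [0.9, 1.2, 0.1]
opening: 0.715
```

```bash
python3 - <<'E'
from h import *
rep(G(-.0600,.1700))
E
```

```text
t 10.07 g [-0.0595  0.0003  0.1738] u,y,n [0.0726 0.0003 0.0078] yaw 142.63 F [0.88 1.23 0.1 ] M [0.04 0.02 0.04] op 0.715
(array([ 3.8, -0.3, -0.2]), np.float64(0.003))
```

carry_out:
  targets: "0.72 2 0 -3.5 0; 0.72 0 0 0 0; 0.3 0 0 0 0; 0.3 0 0 0 0; 0.3 0 0 0 0; 0.3 0 0 0 0; 0.3 0 0 0 0; 0.3 -0.8 0 1.3 0; 0.3 -0.7 0 1.3 0; 0.3 0 0 0 0"
  force: 6

```text
clock: 10.9
tool_pos: [0.5696, 0.2834, 0.3194]
eef_rot: [-0.314, 0.634, 0.313, 0.633]
contact_force: [-3.1, -3.7, 6.0]
opening: 0.566
```

```bash
python3 - <<'E'
from h import *
s,p,d,K,Rc,C=look('wrist','w11'); rep(); tilt(d,K,Rc,C)
E
```

```text
t 10.95 g [-0.0627 -0.      0.1723] u,y,n [ 0.073  -0.      0.0043] yaw 142.61 F [-1.84 -3.59  5.83] M [-0.54  0.55  0.03] op 0.558
327 [-0.0738  0.1767] 333 [-0.0734  0.1797] 339 [-0.0718  0.1807] 345 [-0.0703  0.1817] 351 [-0.0687  0.1827] 357 [-0.0671  0.1835] 398 [-0.089   0.2301]
```

carry_out:
  targets: "0.3 1.73 0 1 0; 0.3 1.73 0 1 0; 0.3 1.73 0 1 0; 0.3 1.73 0 1 0; 0.3 0 0 0 0; 0.3 0 0 0 0"

```text
clock: 11.45
tool_pos: [0.572, 0.2867, 0.3125]
eef_rot: [-0.314, 0.634, 0.313, 0.633]
contact_force: [-2.5, -3.7, 6.5]
opening: 0.565
```

```bash
python3 - <<'E'
from h import *
s,p,d,K,Rc,C=look('wrist','w12'); rep(); tilt(d,K,Rc,C)
E
```

```text
t 11.5 g [-5.850e-02  1.000e-04  1.654e-01] u,y,n [0.0649 0.0001 0.0045] yaw 142.61 F [-1.46 -3.38  5.13] M [-0.44  0.52  0.01] op 0.57
321 [-0.0752  0.1758] 327 [-0.0748  0.1787] 333 [-0.0733  0.1797] 339 [-0.0718  0.1806] 345 [-0.0704  0.1816] 351 [-0.069   0.1826] 357 [-0.0635  0.1774]
```

carry_out:
  targets: "0.3 -3.5 0 -2 0; 0.3 0 0 0 0; 0.68 0 0 0 0; 0.68 0 0 0 0; 0.68 0 0 0 0; 0.68 0 0 0 0; 0.72 -30 0 0 0; 0.72 -40 0 0 0; 0.72 -40 0 0 0; 0.72 -30 0 0 0; 0.75 0 0 -30 0; 0.75 0 -30 -30 0; 0.75 0 -40 0 0; 0.75 0 -40 0 0; 0.75 0 -40 0 0; 0.75 0 0 0 0; 0.75 0 0 0 0"

```text
clock: 12.92
tool_pos: [0.6553, 0.1446, 0.4548]
eef_rot: [-0.312, 0.635, 0.311, 0.635]
contact_force: [-0.4, 0.8, 0.1]
opening: 0.75
```

```bash
python3 - <<'E'
from h import *
rep()
s,p,d,K,Rc,C=look('top','t13'); s2,p2,*_=look('scene','s13'); cv2.imwrite('pics/t13c.png',cv2.resize(p[195:355,190:390],None,fx=4,fy=3.75,interpolation=cv2.INTER_CUBIC))
X=cloud(cv2.medianBlur(d,3),K,Rc,C)
q=X-O; gy,gz=q@EY,q@EZ; n=(X-MOUTH)@N; u=(X-MOUTH)@U
vv,uu=np.mgrid[:480,:640]; g=(uu>262)&(uu<345)&(vv>207)&(vv<280)&(gz>.08)
for a in (.008,.02,.04,.06,.08):
    k=g&(abs(u-a)<.003)&(n<.02); print('u %.3f'%a,k.sum(),np.percentile(n[k],[10,50,90]).round(4))
k=g&(n<.016)&(u>.03);print(np.percentile(u[k],[95,98,100]),np.percentile(gy[k],[1,99]))
d0=cv2.medianBlur(np.load('pics/top0.npy'),3); df=(abs(d0-cv2.medianBlur(d,3))>.006).astype(np.uint8)
df=cv2.morphologyEx(df,cv2.MORPH_OPEN,np.ones((3,3))); N_,l,st,c=cv2.connectedComponentsWithStats(df)
print(st[1:][st[1:,4]>15])
E
```

```text
t 12.92 g [-0.1203 -0.1526  0.3078] u,y,n [ 0.219  -0.1526  0.0222] yaw 142.3 F [-0.41  0.76  0.11] M [0.17 0.08 0.04] op 0.75
u 0.008 34 [0.0099 0.0103 0.011 ]
u 0.020 38 [0.0091 0.0098 0.0102]
u 0.040 36 [0.0078 0.0086 0.0095]
u 0.060 38 [0.0063 0.0073 0.0077]
u 0.080 55 [0.0052 0.0061 0.0069]
[0.0859505  0.086315   0.08683239] [-0.02268142  0.02673078]
[[  368    77   272   298 31727]
 [  298   238    43    33   760]
 [  234   301    31     7   188]]
```

View pics/t13.png

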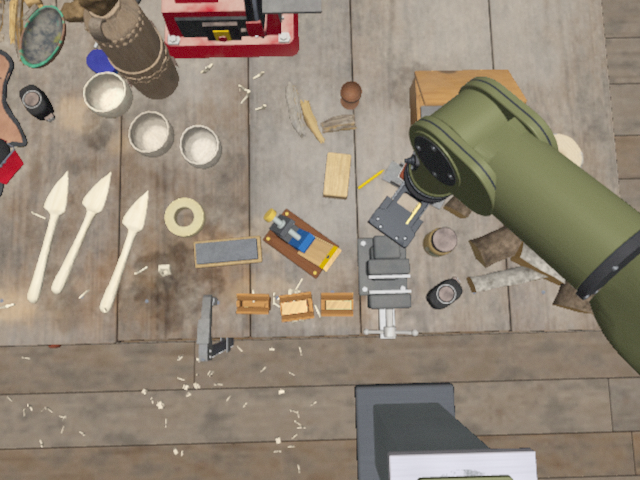

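View pics/s13.png

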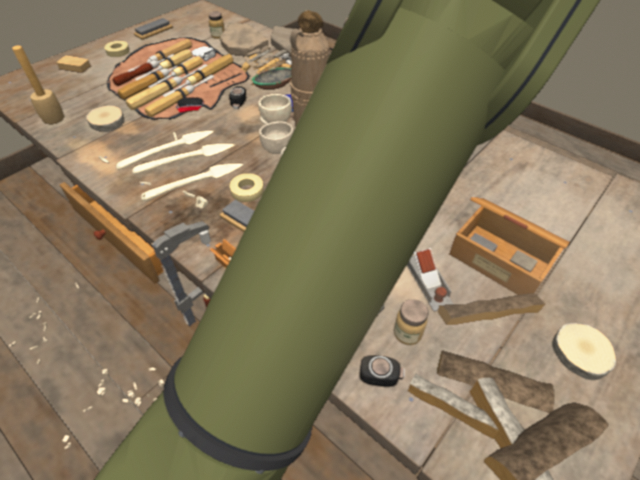

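```bash
python3 -c "
from plant import r
print(r.finish_job())"
```

```text
the job is handed in; nothing more can be done
None
```

The thin plate (yellow band, 10 mm) is the one that just fits. I left it resting on the step in the gauge and handed the job in at about 13 s of the 67 s.

**What I did:** I gripped the thin plate by its edges and tilted it against the bed until it lay along the slope. I slid it in about 32 mm and let go. Because the first plate tried fits, the middle and thick plates were never touched and still stand in their own blocks.

**Checks on the fit:**
- **Depth:** after release the plate slid about 2 mm further and stopped. Its depth measures 34 mm from the top camera and 35 mm from the wrist camera, against 35 mm for the step.
- **Hard stop:** I regripped the plate and pushed it down the slope. The gripper slipped 8 mm along the plate and the plate did not move, with about 6–7 N of resistance.
- **Surroundings:** comparing top-camera depth before and after showed changes only at the gauge, at the emptied thin block and where the arm stands. The arm hid part of that view. The gripper stood clear of everything when I handed in.

**What disagreed:**
- **Lean:** the plate leans about 3.5 degrees further back than the bed. That matches the 3.5 mm of play in a gap meant for this plate.
- **Centre:** it lies about 4 mm from the given seat point. About 3.5 mm of that is because the seat point sits 8.5 mm off the bed, which is half the middle plate's thickness, while the thin plate's centre is 5 mm off.

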